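# Shut the tagged valve under the sliding cover of the bench gas box

## Task

Shut off the tagged valve in the white gas box: with the fingertips push the cover all the way back, then push the lever that carries the round tag clockwise to its stop so that it lies square across its pipe, and push the cover fully closed again. Only push, from one side at a time: take nothing between the fingers and lift nothing. Leave the two plain levers open and do not disturb the vial, the two fittings and the spanner around the box.

Things in the scene. Friction and masses are not known exactly. Their poses are not given: they have to be found in the camera images.
- valve_box: Low white metal box, 170 mm deep (x), 310 mm wide (y), fixed. Origin: underside, mid-width, 95 mm behind its front face; x to its rear, y to its left, z up; the front faces the robot, turned up to 0.22 rad. Front: open well with three brass valves in a row along y, places shuffled; rear closed. Side rails along x rise to 77 mm; hose fittings stick out 22 mm at front and right side.
- well (a point): Middle of the well's floor, 18 mm above the worktop, axes as the box. The well reaches 45 mm to front and rear of it and 150 mm to left and right; its rim is 66 mm above the worktop. The valves' axes stand 25 mm rearward of this point and 85 mm right of, level with and 85 mm left of it, their pipes run along x, below the levers.
- cover (a joint): White sheet cover over the well, captive in the side rails; 99 mm deep, 298 mm wide, its top 71 mm above the worktop. Value in m: 0 = closed; it slides along box +x to 0.086 = fully back over the rear against its stops, all levers free. Friction about 2 N; stays where it is left; starts up to 12 mm open.
- cover_bar (a point): Centre of the upright finger bar on the cover: aluminium, 110 mm long along the box's y, 8 mm thick along x, from 71 to 89 mm above the worktop (this point: 80 mm). At cover = 0 it is at x = -72 mm of the box; it moves with the cover; axes as the box.
- tagged_lever (a joint): Lever of the tagged valve: steel bar 12 mm wide, with a round flat steel tag, 28 mm wide, riveted on top of its end (up to 62 mm); reaches 58 mm from its axis, underside 47 mm, top 57 mm above the worktop. Joint (rad): 0 = open, along its pipe, pointing to the box front (box -x); turns clockwise from above towards box +y to a stop at 1.57 = shut, across its pipe. About 0.12 N m of friction holds it where it is left. Starts at 0 to 0.2.
- tagged_tip (a point): Point on the lever of the tagged valve, on its centre line, 45 mm from its axis, 52 mm above the worktop; moves with the lever. Centre of the tag; its x axis points along the lever to the turning axis, z up.
- tagged_axis (a point): Point on the upright turning axis of the tagged valve, 52 mm above the worktop; its x and y axes are those of the box.
- plain_a_lever (a joint): Lever of a plain valve: steel bar 12 mm wide, bare, without a tag; reaches 58 mm from its axis, underside 47 mm, top 57 mm above the worktop. Joint (rad): 0 = open, along its pipe, pointing to the box front (box -x); turns clockwise from above towards box +y to a stop at 1.57 = shut, across its pipe. About 0.12 N m of friction holds it where it is left. Starts at 0 to 0.08; leave it.
- plain_a_tip (a point): Point on the lever of a plain valve, on its centre line, 45 mm from its axis, 52 mm above the worktop; moves with the lever.
- plain_b_lever (a joint): Lever of the other plain valve: steel bar 12 mm wide, bare, without a tag; reaches 58 mm from its axis, underside 47 mm, top 57 mm above the worktop. Joint (rad): 0 = open, along its pipe, pointing to the box front (box -x); turns clockwise from above towards box +y to a stop at 1.57 = shut, across its pipe. About 0.12 N m of friction holds it where it is left. Starts at 0 to 0.08; leave it.
- plain_b_tip (a point): Point on the lever of the other plain valve, on its centre line, 45 mm from its axis, 52 mm above the worktop; moves with the lever.
- vial_2: Bystander: glass vial with a blue screw cap, 24 mm across, 44 mm tall, standing to the right of the box. Origin: centre of its underside.
- tube_nut_1: Bystander: yellowish plastic tube fitting, 17x19x22 mm, standing to the left of the box. Origin: centre of its underside.
- tube_nut_2: Bystander: grey plastic tube fitting, 17x19x22 mm, standing to the left of the box. Origin: centre of its underside.
- spanner: Bystander: small open-ended spanner, 118 mm long, 5 mm thick, lying in front of the box. Origin: centre of its underside.

How it is judged:
On the way, in this order (a step that is already met when the one before it is completed fails the run):
1. the cover is pushed all the way back (last 5 mm allowed) (value of joint cover above 0.081 m), for 0.2 s.
2. with the cover back, the tagged lever is pushed shut (value of joint tagged_lever above 1.48 rad and value of joint cover above 0.06 m), for 0.2 s.
3. the cover is pushed closed again (value of joint cover below 0.005 m), for 0.2 s.
At the end, for the whole second after the job is handed in: The tagged lever is within 0.09 rad (5 degrees) of its shut stop, the cover is closed to within 5 mm, both plain levers are still open (less than 0.3 rad turned) and vial, fittings and spanner are within 20 mm of where they started (value of joint cover below 0.005 m and value of joint tagged_lever above 1.48 rad and value of joint each of plain_a_lever, plain_b_lever below 0.3 rad and not (distance of vial_2 from where it was at the start of the episode above 0.02 m) and not (distance of tube_nut_1 from where it was at the start of the episode above 0.02 m) and not (distance of tube_nut_2 from where it was at the start of the episode above 0.02 m) and not (distance of spanner from where it was at the start of the episode above 0.02 m)); the robot touches nothing.
It fails at once if the cover's finger bar is taken between the fingers (grasp point within 6 mm of the bar's middle plane, the fingers down on both sides of it) (x of the grasp point in the frame of cover_bar between -0.006 and 0.006 m and y of the grasp point in the frame of cover_bar between -0.055 and 0.055 m and z of the grasp point in the frame of cover_bar below 0.02 m).
It fails at once if the tagged lever is taken between the fingers (grasp point within 6 mm of the lever's middle plane, the fingers down on both sides of it) (y of the grasp point in the frame of tagged_tip between -0.006 and 0.006 m and x of the grasp point in the frame of tagged_tip between -0.013 and 0.034 m and z of the grasp point in the frame of tagged_tip below 0.02 m).
It fails at once if a plain lever is turned by 0.3 rad or more (not (value of joint each of plain_a_lever, plain_b_lever below 0.3 rad)).
It fails at once if a bystander (vial, fitting, spanner) is lifted, carried or moved by more than 20 mm (distance of any of vial_2, tube_nut_1, tube_nut_2, spanner from where it was at the start of the episode above 0.02 m).
It also fails if it takes over 54 s, if anything falls off the work surface, if the arm or the gripper's body presses on something with over 40 N, if the wrist force passes 120 N, or if a joint passes its speed limit or range.

## Robot

A 6-joint arm with a two-finger parallel gripper is mounted at the origin on a cart in front of the work surface, level with it; the furniture and walls round the work are solid. World frame = base frame: x ahead of the robot, y to its left, z up, the work surface at z = 0. Lengths are in m, angles in rad, forces in N, time in s.
With the tool pointing down it reaches from about 0.425 to 0.95 m from the base axis. Payload 3.5 kg.
Tool frame: the origin (TCP) lies on the centre line of the jaws, within the pads' length; the fingertips stand 8 mm ahead of it and the grasp point (between the pads) lies 11 mm behind it; z points along the fingers, y is the line along which they close (so a half turn about z gives the same grasp; the last joint's range is limited). The gripper opens to 85 mm and grips with 20 to 120 N. Pads are 22 mm wide; open, the fingers measure 114 mm over their backs; the gripper's body (76 mm by 85 mm) begins 54 mm behind the grasp point. The pads swing forward as they close: fully open they stand 13 mm farther back than shut.
Start: joints at [-1.427, 0.286, 1.577, -0, 1.279, -0.15], TCP at [0.195, -0.646, 0.239] pointing down, gripper open.
Joint ranges: [-2.77, 2.77], [-0.9, 2.22], [0.21, 2.48], [-1.53, 4.67], [0.24, 2.81], [-2.84, 2.84]. Speed limits (rad/s): [2.79, 2.79, 3.14, 3.14, 3.14, 3.14].

## Interface

Orientations are given as a unit quaternion [x, y, z, w].
In Python, from plant import ctrl gives the robot as it stands. The module is installed in compiled form; this text tells all that it offers.
- The arm moves only by the tool send_rows, never from a script. Its argument "steps" is a list of rows, each a list of 5 numbers: the shift along the tool's x, y, z in m, then the turn about the tool's z in degrees, then the opening, from -1 (shut) to 1 (fully open). A call has 1 to 12 rows; each row is the pose to reach, as a shift and turn from the pose commanded when the call began, along the tool's axes at that moment; what a row does not reach only later rows make up. A row lasts 1/10 s, in which the tool goes at most 50 mm and 8.59 degrees, less where a joint would pass 70% of its speed; a pose out of reach is approached as far as the arm can. A call with a gripper value outside its range is refused whole. The fingers move at their own pace and stop on an object; "squeeze" is the grip in N (left out, the last holds). Time passes only in rows, so rows that repeat a pose let the fingers close. It gives the time, the measured TCP pose, the force, the opening and the grip force at its end, in the units of the state.
- ctrl.get_state(): the state, without advancing time (a new reading comes with each control period).
- ctrl.read_camera(name): name is "scene" or "top" or "wrist"; returns the picture (480x640x3 uint8, red, green, blue); there is no depth.
- ctrl.calibration(name): a dict with "intrinsics" (3x3 intrinsics, pixels), "extrinsics" (4x4, takes a point from world to camera coordinates); the wrist camera has in their place "tool_from_camera" (4x4, takes a point from camera to tool coordinates, whose origin is the TCP and whose axes are the flange's). Camera axes: x right, y up, looking along -z (the intrinsics and any distortion apply to the point x, -y, -z); pixel columns grow to the right and rows downward; lengths in m; the calibration is good to about 2 mm. A picture is of the moment at which its call begins: read the wrist's pose just before it. calibration takes no time and is no camera call.
- ctrl.sign_off(): hands the job in; it is judged then, once.
The state is a dict: "time": time; "qpos": joint angles; "dq": joint speeds; "joint_efforts": joint torques, N m; "eef_pos": TCP position; "tcp_rot": TCP orientation; "contact_force": force on the tool from outside, world axes, zero at the start; "wrist_torque": the same for the moment, N m; "opening": opening from 0.0 (shut) to 1.0 (fully open); "finger_force": force on a finger pad.
Only numpy, scipy, OpenCV 4.12 (cv2) and the standard library are available. Lean on these libraries where they do the work, as an engineer would, in place of code of your own. Each camera call takes 0.05 s, during which the arm holds its last target. There are 200 camera calls.

## Working session

There is one attempt and no reset: what is moved stays moved. The work goes in short steps, Python scripts to look and compute and a tool call to move; the robot and the scene stay as the last step left them, time stands still between calls to the robot, and variables do not carry over. Pictures are saved under pics/ and viewed, at most 10 in all, crops included, and the job is handed in when it is done.

Besides the shell and the picture viewer there is one more tool, called after ">>>" as name(argument=value, ...) on one line, values as JSON. send_rows: Moves the arm, as the interface text tells. Its arguments: {"type":"object","properties":{"steps":{"type":"array","items":{"type":"array","items":{"type":"number"}}},"squeeze":{"type":"number"}},"required":["steps"]}

```bash
mkdir -p pics
cat > h.py <<'E'
import numpy as np, cv2
from plant import ctrl
def ray(name,u,v):
    c=ctrl.calibration(name);K=np.array(c["intrinsics"]);T=np.array(c["extrinsics"])
    d=np.linalg.solve(K,[u,v,1.]);d=np.array([d[0],-d[1],-d[2]])
    R=T[:3,:3];return -R.T@T[:3,3],R.T@d
def onz(name,u,v,z):
    o,d=ray(name,u,v);return o+d*(z-o[2])/d[2]
def proj(name,P):
    c=ctrl.calibration(name);K=np.array(c["intrinsics"]);T=np.array(c["extrinsics"])
    p=T[:3,:3]@np.array(P)+T[:3,3];q=K@[p[0],-p[1],-p[2]];return q[:2]/q[2]
E
python3 - <<'E'
from h import *
for n in("top","scene"):
    im=ctrl.read_camera(n);cv2.imwrite(f"pics/{n}0.png",im[:,:,::-1]);print(n,{k:np.round(v,3).tolist() if not isinstance(v,str) else v for k,v in ctrl.calibration(n).items()})
s=ctrl.get_state();print({k:np.round(v,3).tolist() for k,v in s.items()})
E
```

```text
top {'intrinsics': [[482.985, 0.0, 321.126], [0.0, 482.985, 236.294], [0.0, 0.0, 1.0]], 'extrinsics': [[0.028, -1.0, 0.007, -0.007], [0.989, 0.028, 0.143, -0.487], [-0.143, 0.003, 0.99, -0.846], [0.0, 0.0, 0.0, 1.0]]}
scene {'intrinsics': [[544.547, 0.0, 318.856], [0.0, 544.547, 237.69], [0.0, 0.0, 1.0]], 'extrinsics': [[-0.552, -0.834, -0.02, 0.27], [0.475, -0.335, 0.814, -0.291], [-0.685, 0.439, 0.581, -0.789], [0.0, 0.0, 0.0, 1.0]]}
{'time': 0.1, 'qpos': [-1.427, 0.287, 1.578, 0.0, 1.279, -0.15], 'dq': [0.001, -0.003, -0.003, -0.001, 0.001, 0.001], 'joint_efforts': [0.0, -40.73, -29.37, -0.0, 0.003, 0.0], 'eef_pos': [0.195, -0.645, 0.238], 'tcp_rot': [0.989, 0.146, 0.0, -0.001], 'contact_force': [-0.196, 0.283, -0.431], 'wrist_torque': [0.03, -0.016, -0.012], 'finger_force': 0.0, 'opening': 1.002}
```

View pics/top0.png

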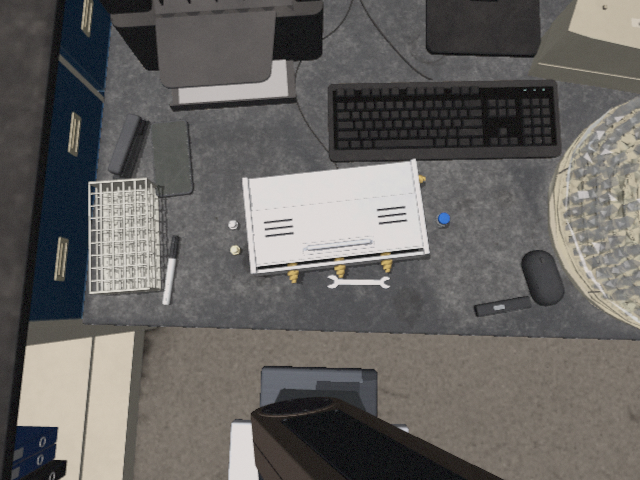

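View pics/scene0.png

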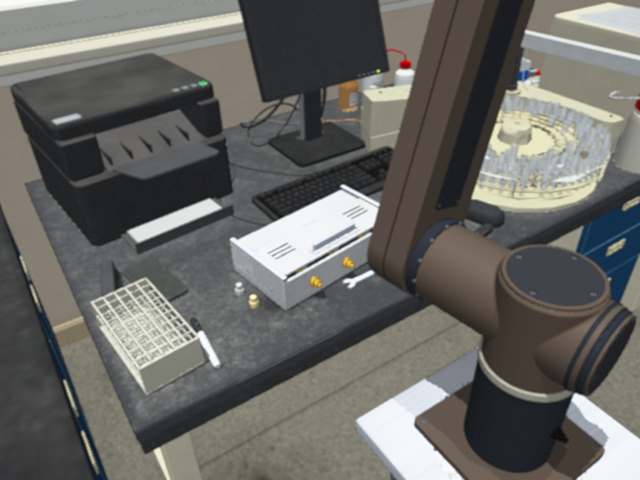

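The top view shows the box with rail corners near (245,180), (415,162), (428,253) and (251,271). The bar runs (304,247)–(372,240), the vial is at (444,218), the nuts at (234,225) and (235,250), and the spanner at (358,282). I'll take an enlarged crop and compute from it.

Run:
```python
from h import *
im=cv2.imread("pics/top0.png")
cv2.imwrite("pics/crop.png",cv2.resize(im[150:300,225:425+30],None,fx=3.4,fy=3.4,interpolation=cv2.INTER_CUBIC))
print(ray("top",320,240)[0])
for n,u,v,z in [("RL",245,180,.077),("RR",415,162,.077),("FR",428,253,.077),("FL",251,271,.077),("barL",304,247,.089),("barR",372,240,.089),("vial",444,218,.044),("n1",235,250,.02),("n2",234,225,.02),("spL",328,282,.005),("spR",390,283,.005)]:
    print(n,onz("top",u,v,z).round(4))
```

```text
[0.36122279 0.00876887 0.90687825]
RL [0.5773 0.1434 0.077 ]
RR [ 0.6191 -0.1567  0.077 ]
FR [ 0.457  -0.1792  0.077 ]
FL [0.4173 0.1251 0.077 ]
barL [0.4599 0.0351 0.089 ]
barR [ 0.4753 -0.0807  0.089 ]
vial [ 0.5257 -0.216   0.044 ]
n1 [0.459  0.1644 0.02  ]
n2 [0.5057 0.1688 0.02  ]
spL [ 0.4057 -0.009   0.005 ]
spR [ 0.4071 -0.1244  0.005 ]
```

View pics/crop.png

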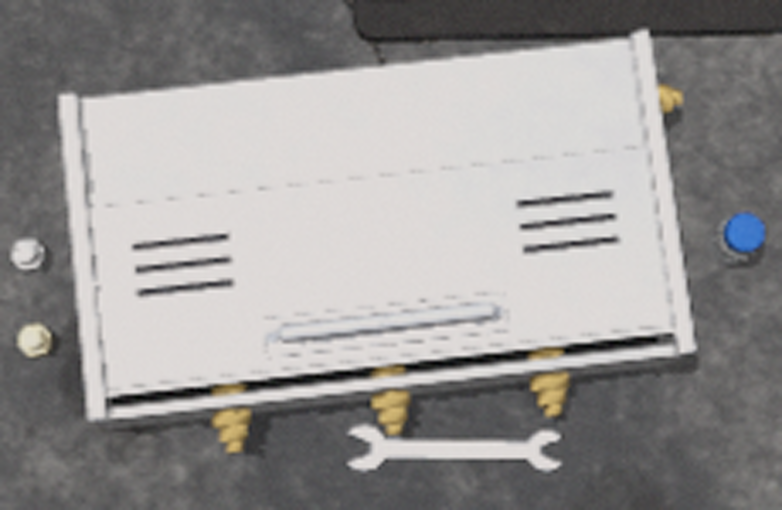

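The crop confirms the layout. The cover is about 12 mm open and the yaw is about 0.13 rad: the bar ends give 0.132 and the front edge gives 0.130. Measured box depth is about 162–164 mm and width 307 mm, against 170 and 310 given, so the points hold. Next I'll work out the first move.

```bash
cat >> h.py <<'E'
YAW=0.130; O=np.array([0.5276,-0.0155]); Rb=np.array([[np.cos(YAW),-np.sin(YAW)],[np.sin(YAW),np.cos(YAW)]])
def w(bx,by): return O+Rb@[bx,by]
from scipy.spatial.transform import Rotation as Ro
def shift(x,y,z):
    s=ctrl.get_state();return (Ro.from_quat(s["tcp_rot"]).inv().apply(np.array([x,y,z])-s["eef_pos"])*1000).round(1)
def box():
    s=ctrl.get_state();p=np.array(s["eef_pos"]);b=Rb.T@(p[:2]-O);t=Ro.from_quat(s["tcp_rot"]).as_matrix()[:,0]
    return np.r_[b,p[2]].round(4),"yaw",np.degrees(np.arctan2(t[1],t[0])).round(2),np.round(s["contact_force"],1),s["time"]
E
python3 - <<'E'
from h import *
c=np.array([onz("top",*p,.077) for p in [(242.6,178),(415.6,159.4),(429.1,253.5),(250.9,272.9)]]).mean(0);print(c, w(-.01,0))
print(box(),w(-.087,0)); print(shift(.42,-.45,.30),shift(*w(-.087,0),.20),shift(*w(-.087,0),.11))
E
```

```text
[ 0.51874439 -0.01648192  0.077     ] [ 0.51768438 -0.01679634]
(array([-0.411 , -0.5816,  0.2381]), 'yaw', np.float64(16.83), array([-0.2,  0.3, -0.4]), 0.1) [ 0.44133412 -0.02677817]
[ 271.6 -122.2  -61.6] [ 414.5 -520.9   39.3] [ 414.5 -520.7  129.3]
```

>>> send_rows(steps=[[0.15, -0.07, -0.06, 0, -1], [0.272, -0.122, -0.062, 0, -1], [0.272, -0.122, -0.062, 0, -1], [0.272, -0.122, -0.062, 4, -1], [0.272, -0.122, -0.062, 9.4, -1], [0.272, -0.122, -0.062, 9.4, -1], [0.272, -0.122, -0.062, 9.4, -1], [0.414, -0.521, -0.06, 9.4, -1], [0.414, -0.521, -0.06, 9.4, -1], [0.414, -0.521, -0.06, 9.4, -1], [0.414, -0.521, -0.06, 9.4, -1], [0.414, -0.521, -0.06, 9.4, -1]])

```text
time: 1.3
eef_pos: [0.4318, -0.1993, 0.2994]
tcp_rot: [0.998, 0.064, -0.0, -0.0]
contact_force: [0.3, -0.5, -0.7]
opening: 0.002
finger_force: 0.0
```

>>> send_rows(steps=[[0, 0, 0, 0, -1]])

```text
time: 1.4
eef_pos: [0.4321, -0.1964, 0.2996]
tcp_rot: [0.998, 0.068, -0.0, -0.001]
contact_force: [1.1, -0.5, -0.3]
opening: -0.0
finger_force: 0.0
```

Run:
```python
from h import *
print(box(),ctrl.get_state()["opening"],shift(*w(-.087,0),.11))
```

```text
(array([-0.1181, -0.167 ,  0.2996]), 'yaw', np.float64(7.74), array([ 1.1, -0.5, -0.3]), 1.4) -0.00032520031600382645 [  32.  -166.5  189.9]
```

>>> send_rows(steps=[[0.032, -0.167, 0.0, 0, -1], [0.032, -0.167, 0.0, 0, -1], [0.032, -0.167, 0.0, 0, -1], [0.032, -0.167, 0.05, 0, -1], [0.032, -0.167, 0.1, 0, -1], [0.032, -0.167, 0.15, 0, -1], [0.032, -0.167, 0.18, 0, -1], [0.032, -0.167, 0.19, 0, -1], [0.032, -0.167, 0.19, 0, -1]])

```text
time: 2.3
eef_pos: [0.4417, -0.0314, 0.1087]
tcp_rot: [0.998, 0.064, -0.002, -0.001]
contact_force: [-0.4, -0.2, 0.7]
opening: 0.001
finger_force: 0.0
```

Run:
```python
from h import *
im=ctrl.read_camera("wrist");cv2.imwrite("pics/w1.png",im[:,:,::-1])
print(box(),shift(*w(-.087,0),.087))
c=ctrl.calibration("wrist");print({k:np.round(v,3).tolist() for k,v in c.items()})
```

```text
(array([-0.0858, -0.0052,  0.1107]), 'yaw', np.float64(7.39), array([0.2, 0.3, 1. ]), 2.35) [-1.2 -5.2 23.7]
{'intrinsics': [[423.842, 0.0, 319.915], [0.0, 423.842, 236.991], [0.0, 0.0, 1.0]], 'tool_from_camera': [[-0.0, 0.955, 0.295, 0.075], [1.0, -0.0, 0.001, -0.001], [0.001, 0.295, -0.955, -0.135], [0.0, 0.0, 0.0, 1.0]]}
```

View pics/w1.png

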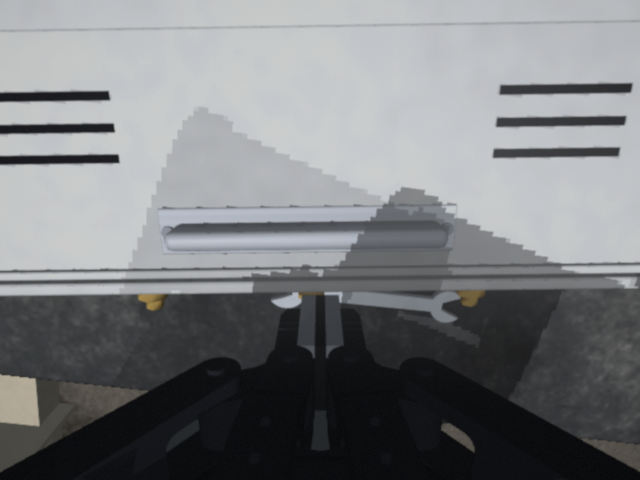

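The wrist view shows the bar at rows 225–248, columns 165–452, and the closed fingertips at about (322,297), in front of it. I'll descend and push.

>>> send_rows(steps=[[-0.001, 0, 0.012, 0, -1], [-0.001, 0, 0.024, 0, -1], [-0.001, 0, 0.024, 0, -1]])

```text
time: 2.65
eef_pos: [0.4409, -0.0311, 0.0851]
tcp_rot: [0.998, 0.065, -0.001, -0.0]
contact_force: [-0.2, -1.0, -1.0]
opening: 0.002
finger_force: 0.0
```

```bash
python3 -c "
from h import *
print(box())"
```

```text
(array([-0.088 , -0.0042,  0.0851]), 'yaw', np.float64(7.43), array([-0.2, -1. , -1. ]), 2.65)
```

>>> send_rows(steps=[[0.01, 0, 0, 0, -1], [0.02, 0, 0, 0, -1], [0.03, 0, 0, 0, -1], [0.04, 0, 0, 0, -1], [0.05, 0, 0, 0, -1], [0.058, 0, 0, 0, -1], [0.066, 0, 0, 0, -1], [0.074, 0, 0, 0, -1], [0.079, 0, 0, 0, -1], [0.083, 0, 0, 0, -1], [0.085, 0, 0, 0, -1], [0.085, 0, 0, 0, -1]])

```text
time: 3.85
eef_pos: [0.5266, -0.0204, 0.0863]
tcp_rot: [0.998, 0.065, 0.001, 0.0]
contact_force: [-0.6, -0.9, -0.5]
opening: -0.003
finger_force: 0.2
```

>>> send_rows(steps=[[0.002, 0, 0, 0, -1], [0.002, 0, 0, 0, -1]])

```text
time: 4.05
eef_pos: [0.5282, -0.0202, 0.0863]
tcp_rot: [0.998, 0.065, 0.0, 0.0]
contact_force: [-1.0, 0.4, 0.7]
opening: 0.001
finger_force: 0.6
```

```bash
python3 -c "
from h import *
print(box())
cv2.imwrite('pics/t2.png',ctrl.read_camera('top')[:,:,::-1]);cv2.imwrite('pics/w2.png',ctrl.read_camera('wrist')[:,:,::-1])"
```

```text
(array([ 0.    , -0.0047,  0.0863]), 'yaw', np.float64(7.43), array([-1. ,  0.4,  0.7]), 4.05)
```

View pics/w2.png

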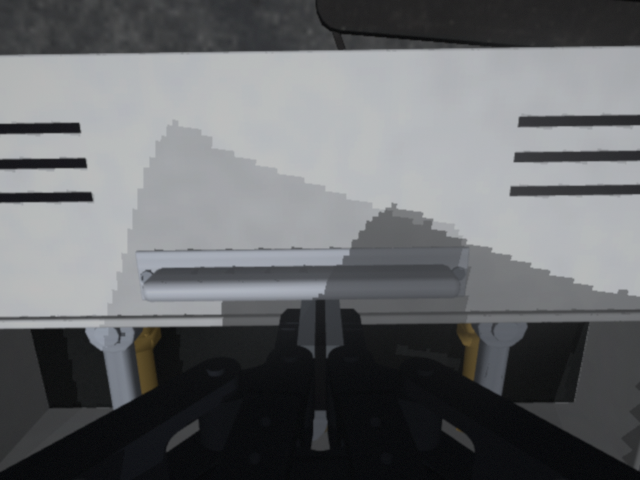

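The cover is sliding, and levers are visible at columns 110 and 490. There's no stop force yet, so I'll push on gently.

>>> send_rows(steps=[[0.002, 0, 0, 0, -1], [0.004, 0, 0, 0, -1], [0.004, 0, 0, 0, -1]])

```text
time: 4.45
eef_pos: [0.5288, -0.02, 0.0861]
tcp_rot: [0.998, 0.066, -0.005, 0.0]
contact_force: [-12.4, -3.0, 8.8]
opening: -0.003
finger_force: 6.1
```

>>> send_rows(steps=[[0.002, 0, 0, 0, -1], [0.003, 0, 0, 0, -1], [0.003, 0, 0, 0, -1]])

```text
time: 4.75
eef_pos: [0.5289, -0.0199, 0.086]
tcp_rot: [0.998, 0.066, -0.01, 0.0]
contact_force: [-19.4, -5.6, 15.8]
opening: 0.003
finger_force: 10.8
```

>>> send_rows(steps=[[-0.01, 0, 0, 0, -1], [-0.02, 0, -0.01, 0, -1], [-0.02, 0, -0.05, 0, -1], [-0.02, 0, -0.1, 0, -1], [-0.02, 0, -0.13, 0, -1], [-0.02, 0, -0.13, 0, -1], [-0.02, 0, -0.13, 0, -1]])

```text
time: 5.45
eef_pos: [0.5157, -0.0217, 0.2171]
tcp_rot: [0.998, 0.065, 0.002, 0.0]
contact_force: [-0.5, -0.0, 0.2]
opening: -0.001
finger_force: 0.0
```

```bash
python3 -c "
from h import *
print(box())
a=ctrl.read_camera('wrist')
b=ctrl.read_camera('top')
cv2.imwrite('pics/w3.png',a[:,:,::-1]);cv2.imwrite('pics/t3.png',b[:,:,::-1])
cv2.imwrite('pics/c3.png',np.hstack([cv2.resize(a,(400,300)),cv2.resize(b[140:290,225:425],(400,300))])[:,:,::-1])"
```

```text
(array([-0.0126, -0.0046,  0.2171]), 'yaw', np.float64(7.43), array([-0.5, -0. ,  0.2]), 5.45)
```

View pics/c3.png

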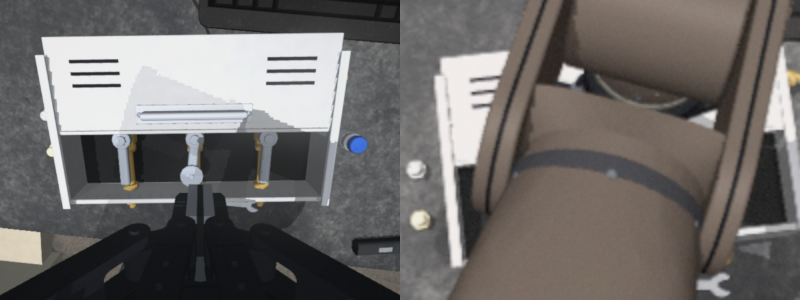

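The wrist view shows the cover fully back and the tagged lever in the middle, with its tag at about (306,282) full resolution and its hub at about (310,226). I'll measure it in box coordinates.

Run:
```python
from h import *
s=ctrl.get_state();T=np.array(ctrl.calibration("wrist")["tool_from_camera"]);K=np.array(ctrl.calibration("wrist")["intrinsics"])
R=Ro.from_quat(s["tcp_rot"]).as_matrix();p=np.array(s["eef_pos"])
def W(u,v,z):
    d=np.linalg.solve(K,[u,v,1]);d=R@T[:3,:3]@[d[0],-d[1],-d[2]];o=R@T[:3,3]+p
    q=o+d*(z-o[2])/d[2];return (Rb.T@(q[:2]-O)).round(4)
im=cv2.imread("pics/w3.png");g=cv2.cvtColor(im,6)
c=cv2.HoughCircles(g[255:310,270:345],cv2.HOUGH_GRADIENT,1.5,30,param1=120,param2=12,minRadius=12,maxRadius=25);print(c)
print("tag",W(306,282,.062),"hubs",[W(u,226,.06) for u in(310,194,427)],"edges",W(310-17,282,.062),W(310+14,282,.062))
print("rails",W(37*1.6,55*1.6,.077),W(66*1.6,208*1.6,.077),W(347*1.6,52*1.6,.077),W(327*1.6,206*1.6,.077),"bar",W(195*1.6,114*1.6,.089))
```

```text
[[[36.75 26.25 17.4 ]
  [66.75 47.25 13.2 ]]]
tag [-0.0626  0.0072] hubs [array([-0.0205,  0.004 ]), array([-0.0205,  0.0864]), array([-0.0205, -0.079 ])] edges [-0.0626  0.0168] [-0.0626 -0.006 ]
rails [0.0715 0.1553] [-0.0961  0.1524] [ 0.074  -0.1453] [-0.0933 -0.1497] bar [0.0158 0.0018]
```

Axis at box (-20.5, 3) mm and tag at (-62.6, 7) mm: radius 42 mm against 45 given, angle about 0.09 rad, as expected. I'll go down on the right side of the lever.

>>> send_rows(steps=[[-0.048, 0.038, 0, 0, -1], [-0.048, 0.038, 0.03, 0, -1], [-0.048, 0.038, 0.08, 0, -1], [-0.048, 0.038, 0.12, 0, -1], [-0.048, 0.038, 0.13, 0, -1], [-0.048, 0.038, 0.145, 0, -1], [-0.048, 0.038, 0.155, 0, -1], [-0.048, 0.038, 0.164, 0, -1], [-0.048, 0.038, 0.164, 0, -1]])

```text
time: 6.45
eef_pos: [0.4719, -0.0653, 0.0514]
tcp_rot: [0.998, 0.065, -0.001, -0.0]
contact_force: [0.7, -0.0, -0.1]
opening: -0.001
finger_force: 0.0
```

```bash
python3 -c "
from h import *
print(box())"
```

```text
(array([-0.0617, -0.0421,  0.0514]), 'yaw', np.float64(7.44), array([ 0.7, -0. , -0.1]), 6.45)
```

>>> send_rows(steps=[[0.001, -0.008, 0, 0, -1], [0.001, -0.017, 0, 0, -1], [-0.002, -0.025, 0, 0, -1], [-0.005, -0.033, 0, 0, -1], [-0.005, -0.043, 0, 0, -1], [-0.005, -0.053, 0, 0, -1], [-0.002, -0.062, 0, 0, -1], [0.001, -0.071, 0, 0, -1], [0.006, -0.078, 0, 0, -1], [0.011, -0.085, 0, 0, -1], [0.014, -0.087, 0, 0, -1], [0.014, -0.087, 0, 0, -1]])

```text
time: 7.65
eef_pos: [0.4748, 0.0235, 0.0517]
tcp_rot: [0.998, 0.065, -0.001, -0.001]
contact_force: [-2.0, 0.2, -0.3]
opening: 0.002
finger_force: 0.8
```

>>> send_rows(steps=[[0.002, 0, 0, 0, -1], [0.004, 0, 0, 0, -1], [0.004, 0, 0, 0, -1]])

```text
time: 7.95
eef_pos: [0.4785, 0.0233, 0.0518]
tcp_rot: [0.998, 0.065, -0.001, -0.0]
contact_force: [-3.9, 2.1, -0.4]
opening: 0.003
finger_force: 1.7
```

```bash
python3 -c "
from h import *
print(box())"
```

```text
(array([-0.0437,  0.0448,  0.0518]), 'yaw', np.float64(7.41), array([-3.9,  2.1, -0.4]), 7.95)
```

>>> send_rows(steps=[[0.002, 0, 0, 0, -1], [0.004, 0, 0, 0, -1], [0.004, 0, 0, 0, -1]])

```text
time: 8.25
eef_pos: [0.4811, 0.0237, 0.0517]
tcp_rot: [0.998, 0.065, -0.003, -0.0]
contact_force: [-8.1, 1.4, 3.2]
opening: -0.001
finger_force: 4.1
```

>>> send_rows(steps=[[0.002, 0, 0, 0, -1], [0.002, 0, 0, 0, -1]])

```text
time: 8.45
eef_pos: [0.4814, 0.0238, 0.0514]
tcp_rot: [0.998, 0.065, -0.005, -0.0]
contact_force: [-13.3, 0.4, 7.4]
opening: -0.004
finger_force: 6.7
```

Stop felt. I'll back off, lift and check.

>>> send_rows(steps=[[-0.015, 0, 0, 0, -1], [-0.018, 0, 0, 0, -1], [-0.018, 0, -0.04, 0, -1], [-0.018, 0, -0.08, 0, -1], [-0.01, 0.02, -0.13, 0, -1], [0.02, 0.043, -0.165, 0, -1], [0.03, 0.043, -0.165, 0, -1], [0.03, 0.043, -0.165, 0, -1]])

```text
time: 9.25
eef_pos: [0.5239, -0.0163, 0.2206]
tcp_rot: [0.998, 0.064, 0.004, 0.001]
contact_force: [0.4, -0.2, -1.1]
opening: -0.003
finger_force: 0.0
```

```bash
python3 -c "
from h import *
print(box())
a=ctrl.read_camera('wrist');cv2.imwrite('pics/w4.png',a[:,:,::-1])"
```

```text
(array([-0.0038, -0.0004,  0.2206]), 'yaw', np.float64(7.37), array([ 0.4, -0.2, -1.1]), 9.25)
```

View pics/w4.png

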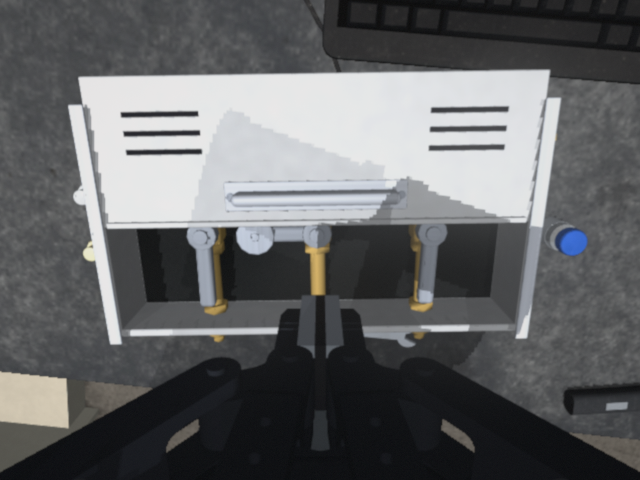

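The cover is back, the tagged lever lies across its pipe (hub (317,235), tag (255,239)), and both plain levers are open. I'll check the angle numerically before closing.

Run:
```python
from h import *
g=cv2.cvtColor(cv2.imread("pics/w4.png"),6)
def fit(c0,c1,r0,r1,thr=90):
    ys=[]
    for c in range(c0,c1):
        r=np.where(g[r0:r1,c]>thr)[0]+r0; ys.append((r.min(),r.max()))
    return np.polyfit(range(c0,c1),np.array(ys),1)[0]
print("lever edge slopes (top,bottom)",fit(277,300,229,255))
print(g[222:256:1,280].tolist());print(g[222:256,298].tolist())
l=cv2.Canny(g,80,160)
for x in cv2.HoughLinesP(l,1,np.pi/720,60,minLineLength=120,maxLineGap=8)[:,0]:
    s=(x[3]-x[1])/(x[2]-x[0]+1e-6)
    if abs(s)<.2: print(x,round(s,4))
print(shift(*w(.052,0),.12),shift(*w(.052,0),.087))
```

```text
lever edge slopes (top,bottom) [-2.06316942e-15 -2.96442688e-02]
[207, 213, 208, 185, 141, 125, 145, 160, 169, 172, 172, 170, 168, 167, 167, 167, 166, 159, 142, 104, 56, 45, 44, 43, 45, 44, 44, 44, 45, 45, 43, 42, 40, 41]
[210, 212, 206, 175, 131, 128, 147, 159, 168, 172, 171, 169, 167, 166, 166, 167, 164, 151, 127, 88, 52, 48, 46, 47, 46, 47, 46, 47, 45, 46, 47, 47, 47, 47]
[338  72 549  69] -0.0142
[362 326 529 323] -0.018
[231 204 353 203] -0.0082
[57.6  0.5 98.5] [ 57.5   0.5 131.5]
```

The lever edge is within about 0.012 rad of the box line, so it's shut. Next I'll go behind the bar.

>>> send_rows(steps=[[0.03, 0, 0, 0, -1], [0.058, 0, 0, 0, -1], [0.058, 0, 0.04, 0, -1], [0.058, 0, 0.08, 0, -1], [0.058, 0, 0.1, 0, -1], [0.058, 0, 0.12, 0, -1], [0.058, 0, 0.131, 0, -1], [0.058, 0, 0.131, 0, -1]])

```text
time: 10.1
eef_pos: [0.5754, -0.0068, 0.0833]
tcp_rot: [0.998, 0.065, -0.003, -0.001]
contact_force: [-0.0, -0.2, 0.0]
opening: 0.001
finger_force: 0.0
```

```bash
python3 -c "
from h import *
print(box())"
```

```text
(array([0.0486, 0.0024, 0.0833]), 'yaw', np.float64(7.45), array([-0. , -0.2,  0. ]), 10.1)
```

>>> send_rows(steps=[[-0.008, 0, -0.002, 0, -1], [-0.018, 0, -0.002, 0, -1], [-0.028, 0, -0.002, 0, -1], [-0.038, 0, -0.002, 0, -1], [-0.048, 0, -0.002, 0, -1], [-0.058, 0, -0.002, 0, -1], [-0.068, 0, -0.002, 0, -1], [-0.078, 0, -0.002, 0, -1], [-0.087, 0, -0.002, 0, -1], [-0.094, 0, -0.002, 0, -1], [-0.1, 0, -0.002, 0, -1], [-0.1, 0, -0.002, 0, -1]])

```text
time: 11.3
eef_pos: [0.4769, -0.0201, 0.0875]
tcp_rot: [0.998, 0.065, -0.001, -0.0]
contact_force: [0.2, -0.1, 0.6]
opening: 0.005
finger_force: 0.0
```

>>> send_rows(steps=[[-0.003, 0, 0, 0, -1], [-0.005, 0, 0, 0, -1], [-0.005, 0, 0, 0, -1]])

```text
time: 11.6
eef_pos: [0.473, -0.0208, 0.0877]
tcp_rot: [0.998, 0.065, -0.001, -0.0]
contact_force: [0.8, 0.9, 0.2]
opening: 0.002
finger_force: 0.3
```

>>> send_rows(steps=[[-0.002, 0, 0, 0, -1], [-0.003, 0, 0, 0, -1], [-0.003, 0, 0, 0, -1]])

```text
time: 11.9
eef_pos: [0.4721, -0.0211, 0.0883]
tcp_rot: [0.998, 0.064, 0.002, -0.0]
contact_force: [6.3, 2.0, -4.9]
opening: -0.001
finger_force: 3.3
```

```bash
python3 -c "
from h import *
print(box())"
```

```text
(array([-0.0558,  0.0016,  0.0883]), 'yaw', np.float64(7.38), array([ 6.3,  2. , -4.9]), 11.9)
```

Force is rising at the expected closed position. One more nudge, then I'll back off, lift and check.

>>> send_rows(steps=[[-0.002, 0, 0, 0, -1], [-0.003, 0, 0, 0, -1], [-0.003, 0, 0, 0, -1]])

```text
time: 12.2
eef_pos: [0.4719, -0.0213, 0.0888]
tcp_rot: [0.998, 0.064, 0.007, -0.0]
contact_force: [15.0, 4.5, -10.7]
opening: 0.002
finger_force: 7.3
```

>>> send_rows(steps=[[0.01, 0, 0, 0, -1], [0.022, 0, 0, 0, -1], [0.022, 0, -0.04, 0, -1], [0.022, 0, -0.09, 0, -1], [0.022, 0, -0.14, 0, -1], [0.022, 0, -0.14, 0, -1], [0.022, 0, -0.14, 0, -1]])

```text
time: 12.9
eef_pos: [0.4904, -0.0191, 0.2299]
tcp_rot: [0.998, 0.065, 0.001, 0.001]
contact_force: [-0.5, -0.1, -0.6]
opening: 0.001
finger_force: 0.0
```

```bash
python3 -c "
from h import *
print(box())
a=ctrl.read_camera('wrist');cv2.imwrite('pics/w5.png',a[:,:,::-1])"
```

```text
(array([-0.0373,  0.0012,  0.2299]), 'yaw', np.float64(7.44), array([-0.5, -0.1, -0.6]), 12.9)
```

View pics/w5.png

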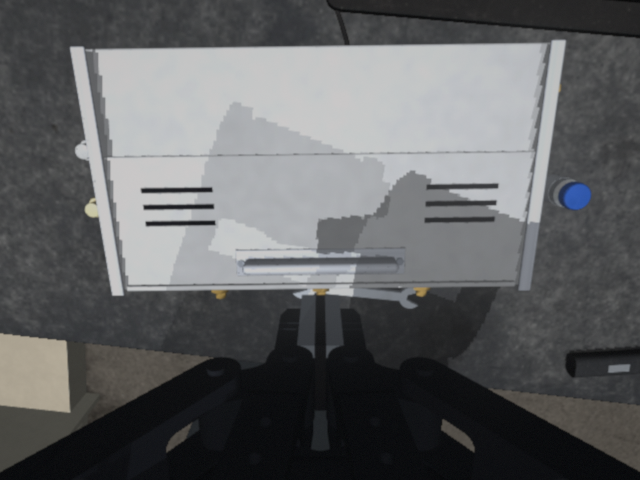

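The cover is fully closed with no well gap at row 287. The bar travelled about 86 mm, the bystanders are in place and the arm is clear.

```bash
python3 -c "
from plant import ctrl
print(ctrl.sign_off())"
```

```text
the job is handed in; nothing more can be done
None
```

The job is handed in, with no verdict returned: the tagged (middle) lever is shut against its stop, the cover is closed, both plain levers were still open when last seen (before the cover was closed), and the vial, fittings and spanner look undisturbed.

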